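# Change over the routing jig and rack the fluted legs

### The arm

A 6-joint arm with a two-finger parallel gripper is mounted at the origin on the work surface. World frame = base frame: x ahead of the robot, y to its left, z up, the work surface at z = 0. Lengths are in m, angles in rad, forces in N, time in s.
With the tool pointing down it reaches from about 0.35 to 0.925 m from the base axis. Payload 6.4 kg.
Tool frame: the origin (TCP) lies between the finger pads; the fingertips stand 25 mm ahead of it and the grasp point (between the pads) lies 6 mm ahead of it (r.nose_length is the distance from the TCP to the fingertips, in m); z points along the fingers, y is the line along which they close (so a half turn about z gives the same grasp; the last joint's range is limited). The gripper opens to 85 mm and grips with 20 to 120 N. Pads are 22 mm wide; open, the fingers measure 114 mm over their backs; the gripper's body (76 mm by 85 mm) begins 54 mm behind the grasp point. The pads swing forward as they close: fully open they stand 13 mm farther back than shut.
Start: joints at [-0.174, 0.245, 1.558, -0, 1.339, -0.174], TCP at [0.65, 0, 0.256] pointing down, gripper open.
Joint ranges: [-3.13, 3.13], [-1.02, 2.26], [0.13, 2.54], [-0.95, 4.09], [0.21, 2.88], [-2.74, 2.74]. Speed limits (rad/s): [2.57, 2.57, 3.14, 3.14, 3.14, 3.14].

### API

Orientations are given as a unit quaternion [w, x, y, z].
In Python, from station import r gives the robot as it stands.
- The arm moves only by the tool apply_moves, never from a script. Its argument "plan" is text: rows parted by semicolons, each of 7 numbers parted by spaces: the shift along the world's x, y, z in mm, then the turn, a rotation vector about the world's x, y, z in degrees, then the opening, from 0 (shut) to 1 (fully open). A call has 1 to 8 rows; each row is the pose to reach, as a shift and turn from the pose commanded when the call began; what a row does not reach only later rows make up. A row lasts 1/8 s, in which the tool goes at most 62.5 mm and 10.7 degrees, less where a joint would pass 70% of its speed; a pose out of reach is approached as far as the arm can. A call with a gripper value outside its range is refused whole. The fingers move at their own pace and stop on an object; "newtons" is the grip in N (left out, the last holds). Time passes only in rows, so rows that repeat a pose let the fingers close. It gives the time, the measured TCP pose, the force, the opening and the grip force at its end, in the units of the state.
- r.read_state(): the state, without advancing time (a new reading comes with each control period).
- r.grab_frame(name): name is "scene" or "side" or "wrist"; returns a dict with "frame" (384x512x3 uint8, red, green, blue), "z_map" (384x512 float32, m along the optical axis (not along the pixel's ray), 0 where there is no reading), "camera_matrix" (3x3 intrinsics, pixels), "xyz" and "orientation" of the camera in the world. Camera axes: x right, y down, z forward; pixel columns grow to the right and rows downward; lengths in m; the calibration is good to about 2 mm. A picture is of the moment at which its call begins.
- r.sign_off(): hands the job in; it is judged then, once.
The state is a dict: "time_s": time; "joint_positions": joint angles; "joint_vel": joint speeds; "joint_torque": joint torques, N m; "eef_pos": TCP position; "ee_rot": TCP orientation; "contact_force": force on the tool from outside, world axes, zero at the start; "wrist_torque": the same for the moment, N m; "opening": opening from 0.0 (shut) to 1.0 (fully open); "finger_force": force on a finger pad.
Only numpy, scipy, OpenCV 4.12 (cv2) and the standard library are available. Lean on these libraries where they do the work, as an engineer would, in place of code of your own. Each camera call takes 0.05 s, during which the arm holds its last target. There are 200 camera calls.

### The job

First turn the router's speed dial fully anticlockwise to its off stop; only then swing the toggle clamp open and take the fluted leg out of the jig. Lay that leg and every other fluted leg on the bench level across the narrow green rail, side by side and balanced on their middles; put the plain blank fully down in the emptied jig and swing the clamp over onto it. Leave the clamp shut, the dial off, and the other things on the bench alone.

Things in the scene. Friction and masses are not known exactly. Their poses are not given: they have to be found in the camera images.
- dial (a joint): angle of the router's speed dial in rad, seen from above: 0 = off, against its anticlockwise end stop, where the white pointer line is at the red mark; grows clockwise, up to 4.5. Stays where it is left; light friction (about 0.04 N m)
- dial_grip (a point): middle of the dial's grey bar grip (50 long, 13 thick, 28 mm high; top 14 mm above this point; bottom of the bar 14 mm below it, on a disc 56 mm across and 10 mm high), on the vertical turning axis, 96 mm above the bench. The bar runs along this point's x; the pointer line is at its -x end. The point turns with the dial
- control: yellow speed control box 110 x 100 x 70 mm standing on the bench, fixed, black top with white ticks, the red mark (off) on its -x side. Origin under its centre; with the dial at 0 the bar grip lies along the box's x
- jig: plywood routing jig fixed on the bench: base 130 mm (x) by 285 mm (y, from -115 to +170), 18 mm thick; origin under the centre of the nest; the toggle clamp is at its +y end
- nest (a point): centre of the nest's floor on the jig, 18 mm above the bench. The nest takes one leg or blank lying along the jig's y, between blue guides 10 mm high: side guides leave 36 mm (x), they reach from 43 to 77 mm either side of the centre, so the middle 86 mm is open for fingers; end guides leave 168 mm (y)
- clamp (a joint): angle of the toggle clamp in rad: about 0 = arm level, its rubber foot pressed on a 30 mm piece in the nest (reads -0.08 if shut with the nest empty); 1.6 = fully open, arm upright and handle lying level towards the jig's +y. Weighted over centre (0.6 kg): left below about 0.7 it falls shut, above about 0.9 it falls open, held at either end by about 0.17 N m
- clamp_pivot (a point): pivot of the toggle clamp, 70 mm above the bench, 120 mm from the nest centre towards the jig's +y; the pivot axis is the jig's x. The clamp is a rigid L turning about it: steel arm 85 mm long, 16 wide, 14 thick (shut: pointing to jig -y) and handle 95 mm long (shut: pointing up), at right angles. The bracket's two cheeks, 34 mm apart outside, reach 78 mm above the bench
- clamp_handle (a point): end of the clamp's handle, 95 mm from the pivot; red grip 22 mm in diameter over the last 55 mm. Shut, push it towards the jig's +y to open
- clamp_foot (a point): underside of the clamp's black rubber foot (18 mm diameter), 75 mm along the arm from the pivot and 22 mm off its axis. To shut the open clamp push the upright arm towards the jig's -y
- rail: fixed narrow green rail 50 mm wide (x), 380 mm long (y), 70 mm high, with steel feet 12 mm high reaching 40 mm to each side of its centre line near its ends; origin under its centre. Legs lie crosswise over it, side by side: there is room for four at 90 mm spacing
- rail_top (a point): centre of the rail's top face, 70 mm above the bench, axes as the rail
- leg0: finished furniture leg: square mid-brown wooden bar 30 x 30 x 160 mm with two dark routed flutes on each long side, about 0.1 kg. Origin at its centre, long axis = its y; all four long sides are alike. At the start it is in the jig under the clamp
- leg1: finished furniture leg: square mid-brown wooden bar 30 x 30 x 160 mm with two dark routed flutes on each long side, about 0.1 kg. Origin at its centre, long axis = its y; all four long sides are alike. Lies on the bench, or may be absent
- leg2: finished furniture leg: square mid-brown wooden bar 30 x 30 x 160 mm with two dark routed flutes on each long side, about 0.1 kg. Origin at its centre, long axis = its y; all four long sides are alike. Lies on the bench, or may be absent
- leg3: finished furniture leg: square mid-brown wooden bar 30 x 30 x 160 mm with two dark routed flutes on each long side, about 0.1 kg. Origin at its centre, long axis = its y; all four long sides are alike. Lies on the bench, or may be absent
- blank: plain unrouted pale wooden bar 30 x 30 x 160 mm, no flutes, about 0.1 kg, lying on the bench. Origin at its centre, long axis = its y; all four long sides are alike
- jar: glass jar with brass lid, 68 mm diameter, 90 mm high, to be left alone; origin under its centre
- oil: yellow oil bottle, 52 mm diameter, 130 mm high, to be left alone; origin under its centre
- tape: orange tape measure 70 x 35 x 62 mm, to be left alone; origin under its centre
- hammer: hammer lying on the bench, to be left alone; long axis x
- tin: tin can, 90 mm diameter, 100 mm high, to be left alone; origin under its centre
- spanner: spanner lying on the bench, to be left alone; long axis x
Mind the look-alikes: they are no part of the job. Leave any blue or turquoise look-alike of the leg3 alone.

How it is judged:
By the outcome, as a careful person would: the job done as asked, in the order asked, and still so for the second after the job is handed in, with the robot touching nothing.
Of leg1, leg2, leg3 only 1 to 3 are there at a start; the rules pass over those that are not, and their reading is None.
At some moment in a run one of leg1, leg2, leg3, blank may be knocked a few centimetres aside while the robot is not near it.
Once in a run the grip may slacken for a moment while it holds something.
It also fails if it takes over 210 s, if anything falls off the work surface, if the arm or the gripper's body presses on something with over 40 N, if the wrist force passes 120 N, or if a joint passes its speed limit or range.

## Working session

There is one attempt and no reset: what is moved stays moved. The work goes in short steps, Python scripts to look and compute and a tool call to move; the robot and the scene stay as the last step left them, time stands still between calls to the robot, and variables do not carry over. Pictures are saved under pics/ and viewed, at most 14 in all, crops included, and the job is handed in when it is done.

Besides the shell and the picture viewer there is one more tool, called after "Emit:" as name(argument=value, ...), one argument or row to a line, values as JSON. apply_moves: Moves the arm, as the interface text tells. Its arguments: {"type":"object","properties":{"plan":{"type":"string"},"newtons":{"type":"number"}},"required":["plan"]}

```bash
ls; mkdir -p pics
cat > h.py <<'E'
import numpy as np,cv2
from scipy.spatial.transform import Rotation as R
from station import r
def grab(n):
    f=r.grab_frame(n); q=np.array(f["orientation"]); 
    f["R"]=R.from_quat(q[[1,2,3,0]]).as_matrix(); return f
def cloud(f):
    K=np.array(f["camera_matrix"]); z=f["z_map"]; v,u=np.mgrid[:z.shape[0],:z.shape[1]]
    p=np.stack([(u-K[0,2])/K[0,0]*z,(v-K[1,2])/K[1,1]*z,z],-1)
    w=p@f["R"].T+np.array(f["xyz"]); w[z==0]=np.nan; return w
def ray(f,u,v,h):
    K=np.array(f["camera_matrix"]); d=f["R"]@np.array([(u-K[0,2])/K[0,0],(v-K[1,2])/K[1,1],1]); c=np.array(f["xyz"])
    return c+d*(h-c[2])/d[2]
def proj(f,p):
    K=np.array(f["camera_matrix"]); c=f["R"].T@(np.array(p)-np.array(f["xyz"])); return (K@c/c[2])[:2]
E
python3 - <<'E'
from h import *
import pickle
F={n:grab(n) for n in("scene","side","wrist")}
pickle.dump(F,open("f0.pkl","wb"))
for n in F: print(n,F[n]["xyz"],F[n]["R"][:,2],F[n]["camera_matrix"][0][0])
im=np.hstack([F["scene"]["frame"],F["side"]["frame"]])
for n in F: cv2.imwrite(f"pics/{n}0.png",cv2.resize(F[n]["frame"][...,::-1],(800,600),interpolation=cv2.INTER_CUBIC))
print(r.read_state())
E
```

```text
pics
scene [ 1.4259798  -0.27715893  0.8703517 ] [-0.73455761  0.26395221 -0.62510347] 465.9479139470312
side [ 0.17168372 -0.8108615   0.78327482] [ 0.30799686  0.74119989 -0.59645675] 378.0816613416716
wrist [0.65066389 0.06595305 0.37317257] [-0.0025234  -0.2576289  -0.96624065] 338.6927684879693
{'time_s': 0.15, 'joint_positions': array([-1.74104540e-01,  2.45653720e-01,  1.55871499e+00,  7.13392257e-06,
        1.33868877e+00, -1.74125367e-01]), 'joint_vel': array([-0.0002265 , -0.00101292, -0.00244951,  0.00224431,  0.0004037 ,
        0.0006561 ]), 'joint_torque': array([ 3.57137314e-04, -4.29984105e+01, -3.26552796e+01, -1.40693478e-04,
        3.52074814e-03,  1.27692519e-05]), 'eef_pos': array([6.49621284e-01, 7.11857828e-05, 2.55443607e-01]), 'ee_rot': array([-6.01773161e-04,  7.07099810e-01,  7.07113373e-01, -4.17502865e-04]), 'contact_force': array([-0.0456257 ,  0.33662472, -0.1407539 ]), 'wrist_torque': array([-0.02427934, -0.00251048, -0.00985973]), 'finger_force': 0.0, 'opening': 1.0015806437039303}
```

View pics/scene0.png

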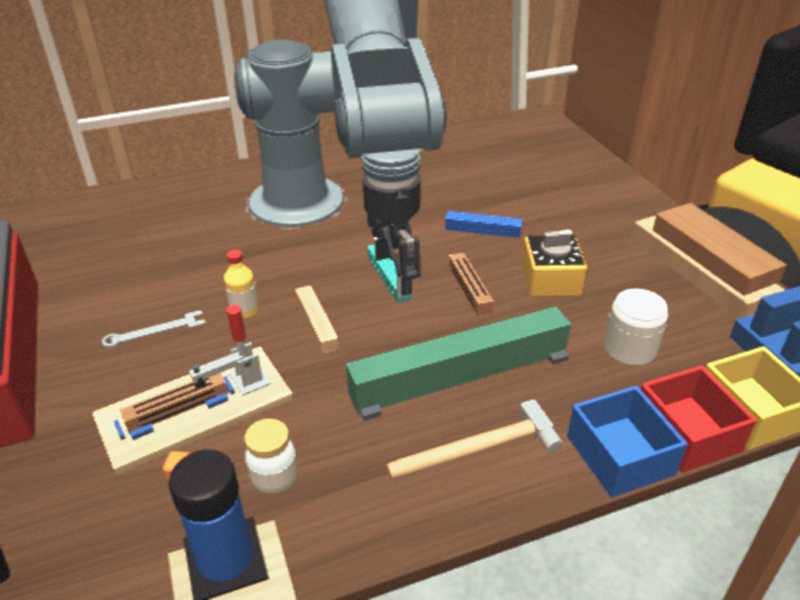

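View pics/side0.png

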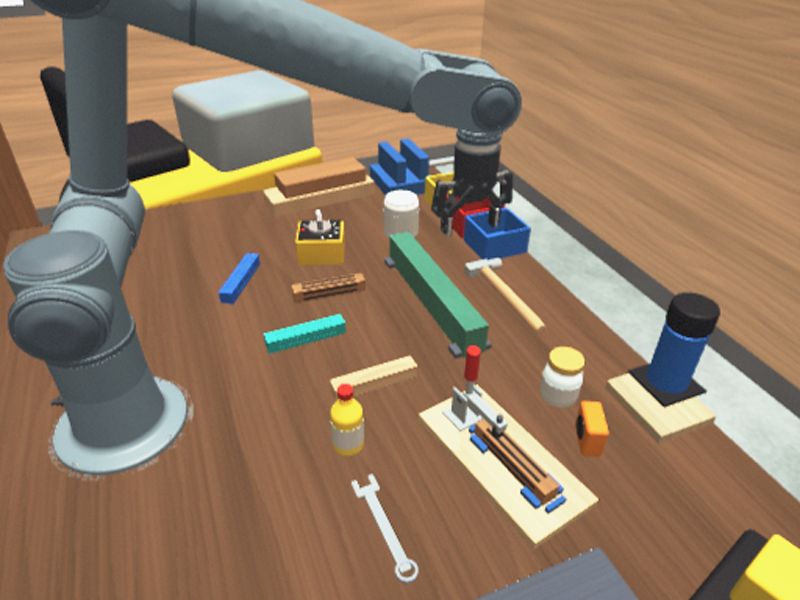

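Scene view (800x600 px): loose fluted leg at (470,282), jig leg (175,402) under the clamp, blank (317,318), rail (460,358), dial box (556,262). The turquoise bar (390,270) and the blue bar (483,222) are look-alikes to leave. The side view shows the same items: fluted leg (328,287), blank (373,374), turquoise (305,332), blue (240,277). So there is only one loose leg. Now I'll measure.

```bash
cat >> h.py <<'E'
def seg(f,kind,roi=None):
    hsv=cv2.cvtColor(f["frame"],cv2.COLOR_RGB2HSV); lo,hi=dict(green=((65,90,30),(82,255,200)),turq=((83,120,80),(95,255,255)),pale=((14,40,150),(28,150,255)),
     brown=((5,70,60),(17,220,255)),yellow=((20,160,100),(32,255,255)),red=((0,200,90),(6,255,255)),blue=((100,150,60),(125,255,255)))[kind]
    return cv2.inRange(hsv,lo,hi)>0
def rect(P):
    P=P[np.isfinite(P).all(1)]; (c,s,a)=cv2.minAreaRect((P[:,:2]*1000).astype(np.float32))
    if s[0]<s[1]: s=s[::-1]; a+=90
    return np.round(c,1),np.round(s,1),round((a+90)%180-90,1)  # angle of long axis from world x
E
python3 - <<'E'
from h import *
import pickle
F=pickle.load(open("f0.pkl","rb"))
for n in("scene","side"):
    f=F[n];W=cloud(f)
    print(n,"bench z",np.nanmedian(W[...,2][(np.abs(W[...,2])<.03)]))
    inb=(W[...,0]>.25)&(W[...,0]<1.1)&(np.abs(W[...,1])<.7)&(W[...,2]>.012)
    for k in("green","turq","pale","brown","yellow","red","blue"):
        m=(seg(f,k)&inb).astype(np.uint8)
        m=cv2.morphologyEx(m,cv2.MORPH_CLOSE,np.ones((3,3)))
        N,L,S,C=cv2.connectedComponentsWithStats(m)
        for i in range(1,N):
            if S[i,4]<60: continue
            P=W[(L==i)&inb]; h=np.nanpercentile(P[:,2],90); T=P[np.abs(P[:,2]-h)<.006]
            print(k,S[i,4],np.round(C[i]),"h",round(h*1000,1),rect(T))
    f["W"]=W
E
```

```text
scene bench z 0.0010860580768931039
green 1855 [291. 221.] h 72.6 (array([642.7, 117.4]), array([376. ,  50.2]), -89.3)
turq 218 [246. 172.] h 33.6 (array([346.1,  96.1]), array([146.1,  27.4]), 0.8)
pale 776 [455. 153.] h 83.0 (array([558. , 674.5]), array([237.3,  63.3]), 4.7)
pale 486 [448. 170.] h 43.0 (array([552.7, 658.1]), array([303. ,  54.1]), 5.7)
pale 189 [300. 177.] h 33.4 (array([440.7, 231. ]), array([160.9,  29. ]), -5.1)
pale 73 [361. 170.] h 72.7 (array([516.6, 375.7]), array([97.6, 26.7]), 73.2)
pale 302 [155. 186.] h 90.9 (array([ 355.2, -185.8]), array([46.7, 37.5]), 88.9)
pale 489 [203. 203.] h 33.0 (array([433.2, -71.6]), array([164. ,  30.2]), 1.7)
pale 539 [408. 219.] h 78.6 (array([723.3, 408.1]), array([76.5, 25.4]), 67.8)
pale 2840 [116. 266.] h 22.3 (array([ 564.9, -309.7]), array([285.2, 135.1]), -78.8)
pale 105 [139. 242.] h 58.7 (array([ 562.4, -263.7]), array([46.6,  9.5]), -64.3)
pale 584 [171. 280.] h 92.2 (array([ 735.5, -220.9]), array([59.7, 58.7]), 6.1)
pale 975 [294. 287.] h 26.7 (array([800.1,  51.5]), array([233.1,  23.3]), -89.6)
pale 60 [111
[... 3501 characters left out ...]
[ 344.6, -195.1]), array([29.7, 24.9]), -16.3)
yellow 202 [381. 267.] h 65.6 (array([ 719.2, -334. ]), array([60.7, 29.2]), 61.7)
yellow 462 [483. 371.] h 141.1 (array([ 714.8, -645.3]), array([79.8, 41.7]), 17.3)
blue 62 [253.  99.] h 114.8 (array([769.8, 649. ]), array([98.6, 26.9]), -88.7)
blue 178 [256. 114.] h 47.6 (array([782.9, 645.9]), array([107.6, 101.6]), -1.4)
blue 885 [317. 150.] h 68.7 (array([884.6, 268.3]), array([121. , 114.3]), 1.3)
blue 213 [156. 173.] h 34.0 (array([275.7, 352.5]), array([121. ,  29.6]), 58.9)
blue 1006 [431. 230.] h 177.1 (array([ 869.1, -324.3]), array([63.8, 27.1]), -52.5)
blue 65 [339. 317.] h 31.5 (array([ 558.8, -402.4]), array([32.8, 10.3]), -80.9)
```

Emit:
apply_moves(
  plan="-30 60 20 0 0 0 1; -55 115 20 0 0 0 1; -80 170 20 0 0 0 1; -105 225 20 0 0 0 1; -130 280 20 0 0 0 1; -155 335 10 0 0 0 1; -180 375 0 0 0 0 1; -180 375 0 0 0 0 1",
)

```text
time_s: 1.15
eef_pos: [0.4675, 0.3769, 0.2548]
ee_rot: [-0.001, 0.705, 0.709, -0.001]
contact_force: [-0.7, -0.7, 0.3]
opening: 1.0
finger_force: 0.0
```

Run:
```python
from h import *
import pickle
f=grab("wrist");pickle.dump(f,open("w1.pkl","wb"));W=cloud(f)
print(r.read_state()["eef_pos"],f["xyz"])
print(np.round([proj(f,[.47,.384,.07])]))
top=(W[...,2]>.098)&(W[...,2]<.125);box=(W[...,2]>.066)&(W[...,2]<.08)
n=(np.hypot(W[...,0]-.47,W[...,1]-.384)<.1)
print("bar",rect(W[top&n]),np.nanmedian(W[top&n][:,2]),"box",rect(W[box&n]))
print(proj(f,list(np.nanmean(W[top&n],0))))
cv2.imwrite("pics/w1.png",cv2.resize(f["frame"][80:300,140:400,::-1],(780,660//1*600//660)))
```

```text
[0.46889867 0.37576766 0.25548667] [0.4684486  0.44298967 0.37257244]
[[261. 164.]]
bar (array([470.4, 392.9]), array([50.9, 13.1]), 78.6) 0.11012944100856242 box (array([470. , 392.7]), array([108.7,  98.9]), -19.6)
[262.14815839 161.79192912]
```

View pics/w1.png

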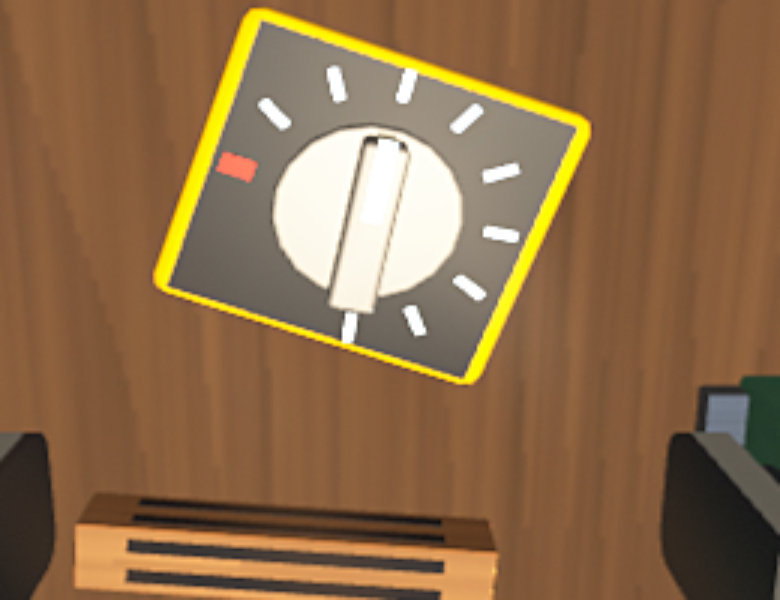

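Wrist crop: the dial bar is vertical at (370,225) with its white pointer at the upper end (383,150), pointing to world 79°. The red mark at (237,166) is at 160°, so the dial needs about 82° anticlockwise. I'll grip the bar across its thickness.

Emit:
apply_moves(
  plan="1.5 17 -40 0 0 -6 1; 1.5 17 -90 0 0 -11.4 1; 1.5 17 -115 0 0 -11.4 0.6; 1.5 17 -130 0 0 -11.4 0.45; 1.5 17 -144 0 0 -11.4 0.45; 1.5 17 -144 0 0 -11.4 0; 1.5 17 -144 0 0 -11.4 0; 1.5 17 -144 0 0 -11.4 0",
  newtons=25,
)

```text
time_s: 2.2
eef_pos: [0.4703, 0.3922, 0.1127]
ee_rot: [-0.001, 0.774, 0.633, -0.001]
contact_force: [-4.7, -1.2, -0.7]
opening: 0.144
finger_force: 29.2
```

Emit:
apply_moves(
  plan="0 0 0 0 0 10.5 0; 0 0 0 0 0 21 0; 0 0 0 0 0 31.5 0; 0 0 0 0 0 42 0; 0 0 0 0 0 52.5 0; 0 0 0 0 0 63 0; 0 0 0 0 0 73 0; 0 0 0 0 0 80 0",
)

```text
time_s: 3.2
eef_pos: [0.4692, 0.3917, 0.1127]
ee_rot: [-0.003, 0.183, 0.983, -0.001]
contact_force: [-9.7, -2.0, 3.6]
opening: 0.143
finger_force: 29.7
```

Emit:
apply_moves(
  plan="0 0 0 0 0 2 0; 0 0 0 0 0 4 0; 0 0 0 0 0 5 0; 0 0 0 0 0 5 0",
)

```text
time_s: 3.7
eef_pos: [0.4692, 0.3917, 0.1127]
ee_rot: [-0.003, 0.144, 0.99, -0.001]
contact_force: [-9.1, -3.0, 5.0]
opening: 0.143
finger_force: 39.7
```

```bash
python3 -c "
from h import *
s=r.read_state();print(s['wrist_torque'],s['contact_force'],s['ee_rot'],s['joint_positions'])"
```

```text
[-0.42160015  1.595198   -0.94281658] [-9.08485025 -3.02165753  5.04480493] [-0.00318289  0.14406823  0.989562   -0.00111973] [ 0.50954206  0.32423156  1.74382799  0.0023767   1.07994873 -0.77323701]
```

Emit:
apply_moves(
  plan="0 0 0 0 0 0 0.5; 0 0 0 0 0 0 0.5; 0 0 0 0 0 0 0.5; 0 0 40 0 0 0 0.6; 0 0 90 0 0 0 1; 0 -15 140 0 0 -10 1; 0 -15 145 0 0 -20 1; 0 -15 145 0 0 -20 1",
)

```text
time_s: 4.7
eef_pos: [0.472, 0.3771, 0.2585]
ee_rot: [0.001, 0.311, 0.95, 0.001]
contact_force: [0.2, -0.4, -1.1]
opening: 1.001
finger_force: 0.0
```

Run:
```python
from h import *
import pickle
f=grab("wrist");W=cloud(f)
s=r.read_state();print(s["eef_pos"],s["ee_rot"],f["xyz"])
top=(W[...,2]>.098)&(W[...,2]<.125);box=(W[...,2]>.066)&(W[...,2]<.08)
n=(np.hypot(W[...,0]-.47,W[...,1]-.392)<.1)
print("bar",rect(W[top&n]),"box",rect(W[box&n]))
u,v=np.int32(proj(f,[.47,.392,.1])); print(u,v)
cv2.imwrite("pics/w2.png",cv2.resize(f["frame"][max(v-75,0):v+75,max(u-100,0):u+100,::-1],(600,450)))
```

```text
[0.47147803 0.37694364 0.25716772] [ 5.29116461e-06  3.10940014e-01  9.50429538e-01 -1.31747878e-05] [0.42011929 0.41628716 0.37629236]
bar (array([469.4, 392.2]), array([50.8, 13. ]), -19.6) box (array([469.8, 392.1]), array([108.6,  98.7]), -19.7)
270 165
```

View pics/w2.png

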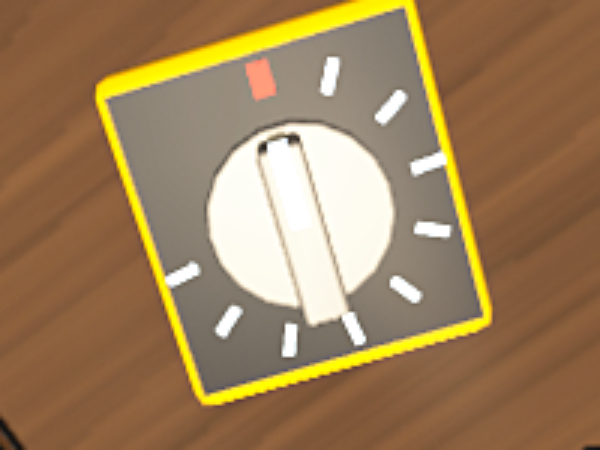

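The dial pointer at (280,150) lines up with the red mark at (260,80): bar at -19.6°, box at -19.7°, so the dial is off. Next I go to the jig.

Emit:
apply_moves(
  plan="10 -60 20 0 0 -6 0.5; 20 -120 25 0 0 -12 0; 30 -180 25 0 0 -18 0; 40 -240 25 0 0 -24 0; 50 -300 25 0 0 -30 0; 60 -360 25 0 0 -36 0; 70 -420 25 0 0 -42 0; 80 -480 25 0 0 -43.5 0",
)

```text
time_s: 5.75
eef_pos: [0.5511, -0.1047, 0.2809]
ee_rot: [-0.001, 0.642, 0.767, -0.0]
contact_force: [0.8, 0.3, 1.2]
opening: -0.002
finger_force: 0.0
```

Emit:
apply_moves(
  plan="5 -60 10 0 0 0 0; 8 -120 15 0 0 0 0; 10 -170 20 0 0 0 0; 10 -180 20 0 0 0 0; 10 -180 20 0 0 0 0",
)

```text
time_s: 6.38
eef_pos: [0.5612, -0.2827, 0.3008]
ee_rot: [-0.001, 0.642, 0.767, 0.0]
contact_force: [-0.8, 0.8, 0.3]
opening: -0.0
finger_force: 0.0
```

Run:
```python
from h import *
f=grab("wrist");W=cloud(f)
s=r.read_state();print(s["eef_pos"],s["ee_rot"],f["xyz"])
hsv=cv2.cvtColor(f["frame"],cv2.COLOR_RGB2HSV)
m=cv2.inRange(hsv,(0,190,80),(5,255,255))+cv2.inRange(hsv,(175,190,80),(180,255,255))
m=(m>0)&(W[...,2]>.09)
P=W[m];print("handle",len(P),np.nanmean(P,0),np.nanmax(P[:,2]),rect(P[P[:,2]>np.nanmax(P[:,2])-.006]))
b=seg(f,"brown")&(W[...,2]>.04)&(W[...,2]<.056)&(np.hypot(W[...,0]-.57,W[...,1]+.337)<.12)
print("leg0",rect(W[b]),np.nanmedian(W[b][:,2]))
b=seg(f,"pale")&(W[...,2]>.013)&(W[...,2]<.025)
print("base",rect(W[b]),np.nanmedian(W[b][:,2]))
cv2.imwrite("pics/w3.png",cv2.resize(f["frame"][...,::-1],(640,480)))
```

```text
[ 0.56133403 -0.28189753  0.30107753] [-1.16449870e-03  6.41507813e-01  7.67115603e-01  1.45126891e-04] [ 0.55083661 -0.21806723  0.4187982 ]
handle 1050 [ 0.38698702 -0.19417642  0.1354709 ] 0.3318746752247292 (array([ 527.3, -295.6]), array([1.7, 0. ]), 11.8)
leg0 (array([ 561.5, -295.2]), array([131.7,  29.5]), -79.4) 0.048062302691152
base (array([ 693.5, -281.2]), array([394.2, 278. ]), 11.0) 0.018334120613771043
```

View pics/w3.png

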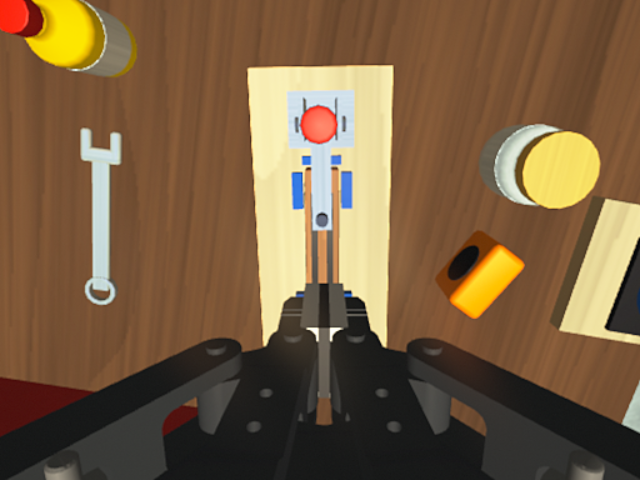

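Wrist view (640x480): red handle end at (318,125), clamp arm running down to the foot bolt at (321,220), leg0 beneath it at (321,260). I'll fix the handle and leg positions with rays.

Run:
```python
from h import *
f=grab("wrist");W=cloud(f)
v,u=np.mgrid[:384,:512]
hsv=cv2.cvtColor(f["frame"],cv2.COLOR_RGB2HSV)
m=((hsv[...,0]<6)|(hsv[...,0]>174))&(hsv[...,1]>120)&(np.hypot(u-254,v-100)<25)
P=W[m];print("handle",m.sum(),np.nanmedian(P,0),ray(f,u[m].mean(),v[m].mean(),.165))
b=(W[...,2]>.04)&(W[...,2]<.056)&(u>225)&(u<290)&(v>130)&(v<230)
print("leg0 vis",rect(W[b]))
b=seg(f,"pale")&(W[...,2]>.013)&(W[...,2]<.025)&(u>190)&(u<320)&(v<280)
print("base",rect(W[b]))
```

```text
handle 621 [ 0.5466309  -0.21858879  0.16990066] [ 0.54702485 -0.21916423  0.165     ]
leg0 vis (array([ 563.7, -308.1]), array([105.4,  30.9]), -79.3)
base (array([ 563.7, -305.6]), array([276.6, 130. ]), -79.0)
```

Emit:
apply_moves(
  plan="-6 14 -55 0 0 0 0; -6 14 -110 0 0 0 0; -6 14 -150 0 0 0 0; -6 20 -164 0 0 0 0; -6 22 -164 0 0 0 0; -8 32 -164 0 0 0 0; -10 42 -164 0 0 0 0; -12 52 -164 0 0 0 0",
)

```text
time_s: 7.48
eef_pos: [0.5506, -0.232, 0.1408]
ee_rot: [0.003, 0.642, 0.767, -0.001]
contact_force: [0.1, -5.7, 4.6]
opening: 0.002
finger_force: 2.7
```

Emit:
apply_moves(
  plan="-2 12 0 0 0 0 0; -4 24 0 0 0 0 0; -7 36 0 0 0 0 0; -9 48 0 0 0 0 0; -11 58 0 0 0 0 0; -11 58 0 0 0 0 0; -11 58 20 0 0 0 0; -11 58 60 0 0 0 0",
)

```text
time_s: 8.48
eef_pos: [0.5377, -0.1729, 0.1985]
ee_rot: [-0.002, 0.642, 0.766, -0.0]
contact_force: [1.1, -0.0, 0.4]
opening: 0.002
finger_force: 0.0
```

Emit:
apply_moves(
  plan="0 0 60 0 0 0 0; 10 -60 90 0 0 0 0; 20 -120 100 0 0 0 0.5; 25 -150 100 0 0 0 1; 25 -150 100 0 0 0 1; 25 -150 100 0 0 0 1",
)

```text
time_s: 9.22
eef_pos: [0.5634, -0.3227, 0.299]
ee_rot: [0.0, 0.642, 0.767, 0.0]
contact_force: [0.9, 0.5, -0.6]
opening: 0.844
finger_force: 0.0
```

Run:
```python
from h import *
f=grab("wrist");W=cloud(f)
s=r.read_state();print(s["eef_pos"],s["ee_rot"],f["xyz"])
b=(W[...,2]>.04)&(W[...,2]<.056)&(np.hypot(W[...,0]-.57,W[...,1]+.337)<.09)
print("leg0",rect(W[b]),np.nanmedian(W[b][:,2]),proj(f,[.57,-.337,.048]))
g=grab("scene")
im=np.hstack([cv2.resize(f["frame"],(400,300)),cv2.resize(g["frame"][180:330,30:230],(400,300))])
cv2.imwrite("pics/w4.png",im[...,::-1])
```

```text
[ 0.56348325 -0.3221252   0.29877367] [-1.29057656e-05  6.41864588e-01  7.66817989e-01  1.46930451e-04] [ 0.55287806 -0.25775531  0.41682036]
leg0 (array([ 568.8, -335.1]), array([159.2,  31. ]), -79.9) 0.04820669098388003 [261.67336397 172.9269163 ]
```

View pics/w4.png

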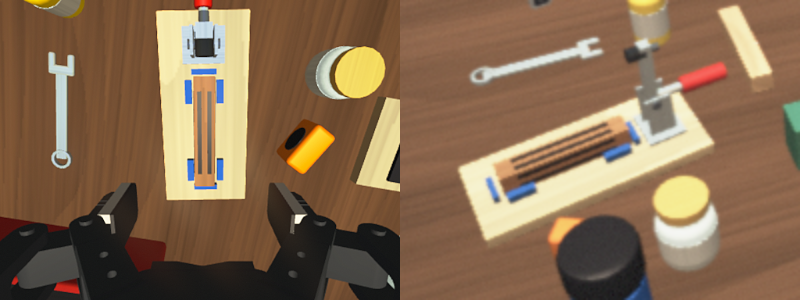

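Clamp is open (upright arm, handle lying level; right half, handle at (700,78)). leg0 lies free in the nest. I'll take it.

Emit:
apply_moves(
  plan="5.5 -13.5 -60 0 0 0 1; 5.5 -13.5 -120 0 0 0 1; 5.5 -13.5 -180 0 0 0 1; 5.5 -13.5 -225 0 0 0 1; 5.5 -13.5 -253 0 0 0 1; 5.5 -13.5 -253 0 0 0 1; 5.5 -13.5 -253 0 0 0 0.2; 5.5 -13.5 -253 0 0 0 0",
  newtons=70,
)

```text
time_s: 10.32
eef_pos: [0.5702, -0.3372, 0.0477]
ee_rot: [0.002, 0.642, 0.767, -0.0]
contact_force: [0.7, -0.1, 0.5]
opening: 0.604
finger_force: 0.0
```

Emit:
apply_moves(
  plan="0 0 0 0 0 0 0; 0 0 0 0 0 0 0; 0 0 0 0 0 0 0; 0 0 20 0 0 0 0; 0 0 50 0 0 0 0; 0 0 100 0 0 0 0; 0 0 150 0 0 0 0; 0 0 150 0 0 0 0",
)

```text
time_s: 11.32
eef_pos: [0.5712, -0.3383, 0.2022]
ee_rot: [0.005, 0.642, 0.767, -0.0]
contact_force: [0.2, -0.3, -1.1]
opening: 0.34
finger_force: 70.1
```

Emit:
apply_moves(
  plan="0 0 60 0 0 0 0; 20 40 75 0 0 10 0; 35 95 75 0 0 20 0; 50 150 75 0 0 30 0; 60 205 75 0 0 40 0; 70 260 75 0 0 50 0; 73.5 315 75 0 0 60 0; 73.5 370 75 0 0 70 0",
)

```text
time_s: 12.32
eef_pos: [0.6416, 0.0354, 0.2689]
ee_rot: [-0.001, 0.083, 0.997, 0.0]
contact_force: [0.7, -0.5, -1.3]
opening: 0.338
finger_force: 70.0
```

Emit:
apply_moves(
  plan="0 37 0 0 0 10.7 0; 0 37 -60 0 0 10.7 0; 0 37 -110 0 0 10.7 0; 0 37 -145 0 0 10.7 0; 0 37 -145 0 0 10.7 0",
)

```text
time_s: 12.95
eef_pos: [0.639, 0.0707, 0.1206]
ee_rot: [-0.005, -0.007, 1.0, 0.0]
contact_force: [1.4, -0.7, -2.2]
opening: 0.338
finger_force: 70.0
```

```bash
cat >> h.py <<'E'
def legs(f,lo,hi,kind="brown",minA=40):
    W=cloud(f); m=(seg(f,kind)&(W[...,2]>lo)&(W[...,2]<hi)&(W[...,0]>.25)&(W[...,0]<1)&(np.abs(W[...,1])<.5)).astype(np.uint8)
    m=cv2.morphologyEx(m,cv2.MORPH_CLOSE,np.ones((5,5)))&(W[...,2]>lo)&(W[...,2]<hi)
    N,L,S,C=cv2.connectedComponentsWithStats(m.astype(np.uint8))
    for i in range(1,N):
        if S[i,4]>minA: print(kind,S[i,4],np.round(C[i]),*rect(W[L==i]),"z",np.round(np.nanmedian(W[L==i][:,2])*1000,1))
E
python3 - <<'E'
from h import *
s=r.read_state();print(s["eef_pos"],s["ee_rot"],s["opening"],s["finger_force"])
for n in("scene","side"):
    f=grab(n);print(n);legs(f,.095,.15)
    cv2.imwrite(f"pics/{n}5.png",f["frame"][...,::-1])
E
```

```text
[0.63903795 0.0707169  0.12057573] [-4.89200656e-03 -6.98193960e-03  9.99963603e-01  3.36204682e-04] 0.33842199563918407 70.01333355903625
scene
brown 543 [284. 219.] [660.5  74. ] [120.1  43.6] -10.7 z 121.0
side
brown 188 [300. 170.] [688.6  68.7] [65.6 33.4] 2.1 z 118.8
brown 289 [272. 176.] [602.6  66.3] [83.9 33.5] 1.9 z 122.1
```

Emit:
apply_moves(
  plan="1 0 -10 0 0 0 0; 1 0 -15 0 0 0 0; 1 0 -18 0 0 0 0; 1 0 -19 0 0 0 0; 1 0 -19 0 0 0 0",
)

```text
time_s: 13.68
eef_pos: [0.6436, 0.0705, 0.1064]
ee_rot: [0.0, -0.007, 1.0, -0.0]
contact_force: [-0.5, -0.7, -1.4]
opening: 0.339
finger_force: 70.0
```

Emit:
apply_moves(
  plan="0 0 -3 0 0 0 0; 0 0 -5 0 0 0 0; 0 0 -6 0 0 0 0; 0 0 -6 0 0 0 0; 0 0 -6 0 0 0 0",
)

```text
time_s: 14.3
eef_pos: [0.6436, 0.0705, 0.1004]
ee_rot: [0.0, -0.007, 1.0, -0.0]
contact_force: [0.2, 0.1, -0.5]
opening: 0.341
finger_force: 70.0
```

Emit:
apply_moves(
  plan="0 0 -1 0 0 0 0; 0 0 -1.5 0 0 0 0; 0 0 -2 0 0 0 0; 0 0 -2 0 0 0 0",
)

```text
time_s: 14.8
eef_pos: [0.6437, 0.0705, 0.099]
ee_rot: [0.0, -0.007, 1.0, -0.0]
contact_force: [-3.1, -0.2, 6.0]
opening: 0.342
finger_force: 70.8
```

Run:
```python
from h import *
s=r.read_state();print(s["eef_pos"],s["ee_rot"],s["contact_force"])
for n in("scene","side"):
    f=grab(n);print(n);legs(f,.085,.14)
```

```text
[0.64369072 0.07050024 0.0989732 ] [ 1.26321202e-04 -7.02067405e-03  9.99975346e-01 -2.55073859e-05] [-3.10690184 -0.18911521  5.96745294]
scene
brown 445 [284. 226.] [667.   71.1] [113.8  34. ] 0.8 z 100.2
side
brown 123 [301. 175.] [681.6  56. ] [85.9 32.4] 20.8 z 98.6
brown 224 [272. 181.] [605.1  67.2] [83.4 36.4] 2.5 z 100.8
```

Emit:
apply_moves(
  plan="0 0 0 0 0 0 0.6; 0 0 0 0 0 0 0.6; 0 0 0 0 0 0 0.6; 0 0 40 0 0 0 0.7; 0 0 100 0 0 0 1; -40 20 150 0 0 -10 1; -90 50 160 0 0 -20 1; -130 80 160 0 0 -30 1",
)

```text
time_s: 15.9
eef_pos: [0.5127, 0.1513, 0.2602]
ee_rot: [0.002, 0.255, 0.967, 0.001]
contact_force: [0.5, -0.1, 0.1]
opening: 0.997
finger_force: 0.0
```

Run:
```python
from h import *
s=r.read_state();print(s["eef_pos"],s["ee_rot"],s["joint_positions"])
for n in("scene","side"):
    f=grab(n);print(n);legs(f,.085,.14);legs(f,.024,.042);legs(f,.024,.042,"pale",100)
```

```text
[0.51273142 0.15125332 0.26020071] [1.77600364e-03 2.55105831e-01 9.66911242e-01 7.13965878e-04] [ 7.45516432e-02 -3.21487731e-02  1.85073687e+00  1.96473256e-04
  1.31918101e+00 -9.80377960e-01]
scene
brown 683 [279. 219.] [644.4  70.2] [163.2  30.9] 1.0 z 100.1
brown 379 [302. 179.] [441.2 230.8] [161.   32.3] -4.3 z 30.9
pale 254 [301. 178.] [440.3 230.9] [159.2  30.2] -4.2 z 31.1
pale 423 [202. 201.] [434.7 -71.8] [165.2  30.9] 1.4 z 30.7
pale 136 [407. 224.] [726.6 404.4] [66.2 22.4] 63.1 z 32.7
pale 404 [292. 285.] [799.6  52.1] [233.   18.3] -89.5 z 25.6
pale 123 [173. 306.] [ 760.2 -231.8] [56.  15.7] 66.8 z 33.3
side
brown 447 [284. 178.] [644.3  69.1] [161.8  36.8] 0.3 z 100.7
brown 71 [321. 181.] [798.7  89.4] [125.   20.4] -89.4 z 26.3
brown 316 [210. 181.] [441.9 229.6] [158.9  37.5] -3.7 z 32.0
brown 78 [379. 284.] [ 702.  -357.9] [36.2 18.5] -50.5 z 33.3
pale 221 [329. 189.] [799.1  50.8] [234.3  21.5] -89.3 z 26.5
pale 203 [209. 181.] [440.7 229.6] [156.4  34.4] -5.8 z 32.2
pale 446 [240. 238.] [435.2 -73.8] [160.4  33.4] 1.2 z 31.6
```

Emit:
apply_moves(
  plan="-35 40 -30 0 0 10 1; -71 79 -80 0 0 20 1; -71 79 -140 0 0 25 1; -71 79 -190 0 0 25 1; -71 79 -220 0 0 25 1; -71 79 -230 0 0 25 1; -71 79 -230 0 0 25 1; -71 79 -230 0 0 25 0.2",
)

```text
time_s: 17.0
eef_pos: [0.4441, 0.2298, 0.0299]
ee_rot: [0.002, 0.037, 0.999, 0.0]
contact_force: [0.3, -0.4, -0.0]
opening: 0.817
finger_force: 0.0
```

Emit:
apply_moves(
  plan="0 0 0 0 0 0 0; 0 0 0 0 0 0 0; 0 0 0 0 0 0 0; 0 0 0 0 0 0 0; 0 0 30 0 0 0 0; 0 0 80 0 0 0 0; 0 0 140 0 0 0 0; 0 0 140 0 0 0 0",
  newtons=70,
)

```text
time_s: 18.0
eef_pos: [0.4456, 0.2304, 0.1735]
ee_rot: [0.005, 0.037, 0.999, 0.001]
contact_force: [-0.2, -0.3, -1.4]
opening: 0.339
finger_force: 70.2
```

Run:
```python
from h import *
s=r.read_state();print(s["eef_pos"],s["ee_rot"],s["opening"])
for n in("scene","side"):
    f=grab(n);print(n);legs(f,.12,.22);legs(f,.024,.042)
```

```text
[0.44557074 0.23035534 0.17350572] [0.00516616 0.03652288 0.99931835 0.00149367] 0.3386327133793588
scene
brown 411 [309. 146.] [464.  231.8] [125.8  44. ] -14.0 z 174.1
side
brown 230 [223. 146.] [482.1 216.4] [90.1 49.2] 26.3 z 167.1
brown 292 [195. 150.] [399.1 229.9] [73.8 34.5] -5.3 z 167.0
brown 57 [325. 185.] [799.6  68.8] [144.6  20. ] -88.8 z 27.0
brown 72 [379. 284.] [ 702.3 -357.3] [36.2 16.7] -52.2 z 33.5
```

Emit:
apply_moves(
  plan="50 -15 10 0 0 3 0; 100 -30 10 0 0 5.6 0; 150 -50 10 0 0 5.6 0; 190 -68 0 0 0 5.6 0; 199 -68.5 -25 0 0 5.6 0; 199 -68.5 -50 0 0 5.6 0; 199 -68.5 -60 0 0 5.6 0; 199 -68.5 -60 0 0 5.6 0",
)

```text
time_s: 19.1
eef_pos: [0.6401, 0.161, 0.1061]
ee_rot: [-0.002, -0.012, 1.0, -0.0]
contact_force: [1.3, -0.2, -1.4]
opening: 0.342
finger_force: 70.1
```

Run:
```python
from h import *
s=r.read_state();print(s["eef_pos"],s["ee_rot"],s["opening"])
for n in("scene","side"):
    f=grab(n);print(n);legs(f,.085,.15)
```

```text
[0.64006789 0.16098934 0.10606704] [-2.05996841e-03 -1.22652666e-02  9.99922649e-01 -1.25714191e-04] 0.3423788994453616
scene
brown 680 [279. 219.] [642.8  71. ] [162.5  32. ] 1.1 z 100.2
brown 479 [317. 214.] [666.5 164.7] [108.6  50.1] -15.6 z 106.3
side
brown 153 [286. 160.] [682.3 145.2] [93.  34.9] 29.6 z 104.8
brown 258 [260. 166.] [601.7 158.3] [86.8 36.9] -0.2 z 106.4
brown 454 [284. 178.] [644.1  68.1] [161.2  35. ] 1.0 z 100.9
```

Emit:
apply_moves(
  plan="2 0 -3 0 0 0 0; 2 0 -5 0 0 0 0; 2 0 -6 0 0 0 0; 2 0 -7 0 0 0 0; 2 0 -7 0 0 0 0",
)

```text
time_s: 19.82
eef_pos: [0.6434, 0.161, 0.1012]
ee_rot: [-0.0, -0.012, 1.0, -0.0]
contact_force: [0.2, -0.3, -0.9]
opening: 0.334
finger_force: 70.1
```

Emit:
apply_moves(
  plan="0 0 -1 0 0 0 0; 0 0 -2 0 0 0 0; 0 0 -2.5 0 0 0 0; 0 0 -2.5 0 0 0 0",
)

```text
time_s: 20.32
eef_pos: [0.6436, 0.161, 0.0994]
ee_rot: [0.0, -0.012, 1.0, -0.0]
contact_force: [-3.0, -0.1, 3.0]
opening: 0.342
finger_force: 70.7
```

Emit:
apply_moves(
  plan="0 0 0 0 0 0 0.6; 0 0 0 0 0 0 0.6; 0 0 0 0 0 0 0.6; 0 0 40 0 0 0 0.7; -10 -20 100 0 0 0 1; -50 -60 140 0 0 0 1; -90 -100 150 0 0 0 1; -130 -140 150 0 0 0 1",
)

```text
time_s: 21.32
eef_pos: [0.5131, 0.0198, 0.2508]
ee_rot: [0.002, -0.013, 1.0, -0.001]
contact_force: [0.1, -1.2, -0.1]
opening: 1.002
finger_force: 0.0
```

Run:
```python
from h import *
s=r.read_state();print(s["eef_pos"],s["ee_rot"],s["joint_positions"])
for n in("scene","side"):
    f=grab(n);print(n);legs(f,.085,.14);legs(f,.024,.042,"pale",100)
    cv2.imwrite(f"pics/{n}6.png",cv2.resize(f["frame"][...,::-1],(800,600)))
```

```text
[0.51310663 0.0198279  0.250758  ] [ 2.02385112e-03 -1.25183375e-02  9.99919453e-01 -5.32140193e-04] [-1.82337682e-01 -7.59418268e-02  1.91036712e+00 -2.70025334e-04
  1.30299019e+00 -1.77810048e+00]
scene
brown 662 [311. 209.] [640.8 160.5] [164.2  32.8] 0.8 z 99.9
brown 676 [279. 219.] [644.2  70.5] [160.8  31.1] 1.3 z 100.1
pale 423 [212. 201.] [441.6 -47.1] [168.8  30.5] 1.7 z 30.6
pale 131 [406. 224.] [724.8 403.8] [66.4 20.2] 60.3 z 32.2
pale 344 [284. 288.] [799.9  29.3] [187.5  19. ] -88.9 z 25.9
pale 119 [173. 306.] [ 760.6 -232.1] [56.  15.4] 65.4 z 33.1
side
brown 391 [272. 164.] [641.3 158.4] [162.  36.] 2.0 z 100.7
brown 449 [284. 178.] [645.4  67.2] [161.5  38.2] 1.7 z 100.9
pale 208 [329. 190.] [799.2  51.9] [235.8  21.4] -88.9 z 27.0
pale 470 [238. 232.] [442.8 -48.6] [160.2  34. ] 1.5 z 31.7
```

View pics/scene6.png

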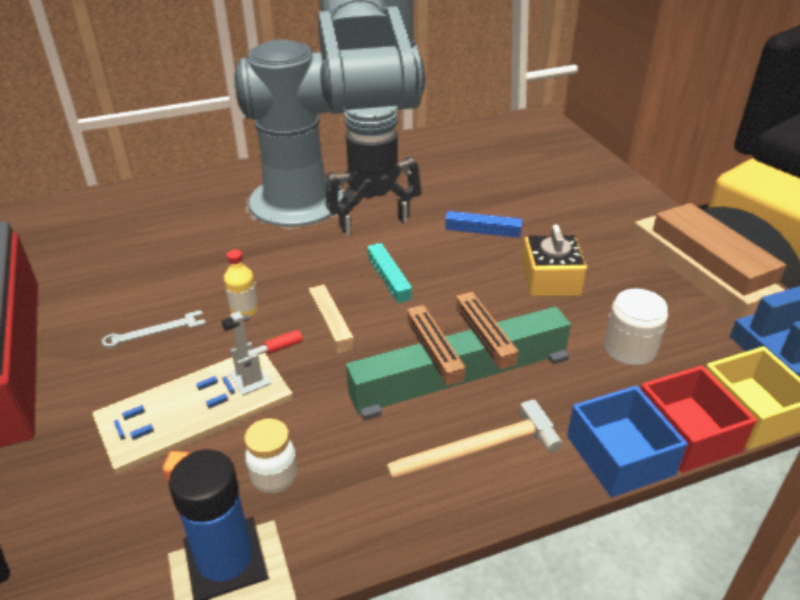

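The scene view shows two legs across the rail at (435,345) and (487,328), an empty nest and an open clamp. The blank at (331,318) has been knocked about 25 mm in +y. No other fluted leg is in sight. I'll take the blank from its new place.

Emit:
apply_moves(
  plan="-35 -34 -30 0 0 0 1; -71 -68 -70 0 0 0 1; -71 -68 -130 0 0 0 1; -71 -68 -180 0 0 0 1; -71 -68 -210 0 0 0 1; -71 -68 -220 0 0 0 1; -71 -68 -220 0 0 0 1; -71 -68 -220 0 0 0 0.2",
)

```text
time_s: 22.42
eef_pos: [0.4439, -0.0474, 0.0302]
ee_rot: [0.001, -0.012, 1.0, -0.001]
contact_force: [0.3, -0.2, 0.1]
opening: 0.819
finger_force: 0.0
```

Emit:
apply_moves(
  plan="0 0 0 0 0 0 0; 0 0 0 0 0 0 0; 0 0 0 0 0 0 0; 0 0 0 0 0 0 0; 0 0 30 0 0 0 0; 0 0 80 0 0 0 0; 0 0 140 0 0 0 0; 0 0 140 0 0 0 0",
  newtons=70,
)

```text
time_s: 23.42
eef_pos: [0.4456, -0.0481, 0.1739]
ee_rot: [0.005, -0.012, 1.0, -0.002]
contact_force: [-0.3, 0.1, -1.8]
opening: 0.337
finger_force: 69.9
```

Run:
```python
from h import *
s=r.read_state();print(s["eef_pos"],s["ee_rot"],s["opening"])
for n in("scene","side"):
    f=grab(n);print(n);legs(f,.12,.22,"pale")
f=grab("wrist")
W=cloud(f);h=np.nanmedian(W[...,2]);
cv2.imwrite("pics/w7.png",f["frame"][...,::-1])
```

```text
[ 0.44557868 -0.04807335  0.1739323 ] [ 0.00521149 -0.01226386  0.99990919 -0.00201489] 0.33704575423516164
scene
pale 429 [212. 166.] [454.9 -46.9] [142.5  37.7] 4.4 z 174.4
side
pale 263 [257. 193.] [491.8 -48.4] [62.5 31.9] 2.1 z 166.8
pale 416 [224. 200.] [403.4 -48.8] [80.1 37.2] 4.4 z 170.5
```

View pics/w7.png

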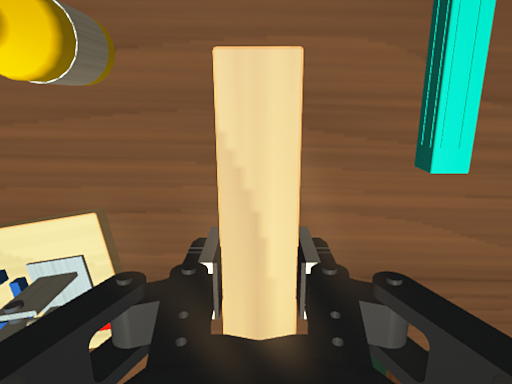

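The wrist view shows the plain blank held centrally at (258,190), turquoise bar untouched at right. I'll measure the nest from its blue guides.

Run:
```python
from h import *
for n in("scene","side"):
    f=grab(n); m=seg(f,"blue").astype(np.uint8)
    N,L,S,C=cv2.connectedComponentsWithStats(m); out=[]
    for i in range(1,N):
        p=ray(f,*C[i],.027)
        if S[i,4]>8 and np.hypot(p[0]-.569,p[1]+.337)<.11: out.append(p[:2]*1000); 
    yd=np.array([np.cos(np.radians(100.3)),np.sin(np.radians(100.3))]);xd=np.array([yd[1],-yd[0]])
    for p in out: d=p-[569,-336.5]; print(n,np.round(p,1),"jig xy",np.round([d@xd,d@yd],1))
f=grab("scene");print(f["xyz"])
```

```text
scene [ 580.1 -274.4] jig xy [22.  59.1]
scene [ 558.1 -399.3] jig xy [-22.  -59.8]
scene [ 603.1 -391.8] jig xy [ 23.6 -60.5]
side [ 552.9 -252.8] jig xy [-0.9 85.2]
side [ 581.1 -275.8] jig xy [22.8 57.6]
side [ 535.7 -285.6] jig xy [-23.6  56.1]
side [ 604.7 -394. ] jig xy [ 24.8 -62.9]
side [ 558.6 -402.7] jig xy [-22.1 -63.3]
side [ 585.8 -425.8] jig xy [  0.5 -90.9]
[ 1.4259798  -0.27715893  0.8703517 ]
```

Emit:
apply_moves(
  plan="10 -20 60 0 0 -10 0; 25 -75 85 0 0 -20 0; 40 -130 85 0 0 -30 0; 60 -180 85 0 0 -40 0; 85 -230 85 0 0 -50 0; 110 -270 85 0 0 -60 0; 127 -289 85 0 0 -70 0; 127 -289 85 0 0 -80 0",
)

```text
time_s: 24.72
eef_pos: [0.5696, -0.3373, 0.251]
ee_rot: [-0.002, 0.636, 0.772, 0.0]
contact_force: [-0.1, 0.3, -0.9]
opening: 0.34
finger_force: 69.9
```

Emit:
apply_moves(
  plan="0 0 -60 0 0 0 0; 0 0 -110 0 0 0 0; 0 0 -150 0 0 0 0; 0 0 -150 0 0 0 0; 0 0 -150 0 0 0 0",
)

```text
time_s: 25.35
eef_pos: [0.5701, -0.3365, 0.1048]
ee_rot: [0.001, 0.633, 0.774, -0.0]
contact_force: [0.9, -0.7, -0.1]
opening: 0.338
finger_force: 69.9
```

Run:
```python
from h import *
s=r.read_state();print(s["eef_pos"],s["ee_rot"],s["opening"],s["contact_force"])
for n in("scene","side"):
    f=grab(n);print(n);legs(f,.085,.115,"pale")
    W=cloud(f);
    cv2.imwrite(f"pics/{n}8.png",cv2.resize(f["frame"][180:330,30:230] if n=="scene" else f["frame"][220:370,240:440],(400,300))[...,::-1])
cv2.imwrite("pics/c8.png",np.hstack([cv2.imread("pics/scene8.png"),cv2.imread("pics/side8.png")]))
```

```text
[ 0.57009569 -0.33653355  0.10481345] [ 6.62804590e-04  6.33381549e-01  7.73839372e-01 -2.79082567e-05] 0.3382231311218519 [ 0.85726032 -0.68114396 -0.11622017]
scene
pale 65 [153. 174.] [ 353.9 -187.7] [45.2 26.4] 84.6 z 92.7
pale 428 [312. 208.] [639.5 161.6] [158.9  30.3] 1.6 z 101.0
pale 479 [279. 217.] [642.6  71.5] [159.2  29.9] 0.6 z 100.7
pale 343 [128. 230.] [ 559.4 -286.6] [64.1 34.6] -78.4 z 104.5
pale 465 [ 88. 246.] [ 579.7 -378.8] [68.7 35. ] -80.0 z 104.4
pale 481 [170. 279.] [ 736.3 -221. ] [60.  57.3] 14.2 z 90.5
side
pale 57 [257. 166.] [585.  158.3] [43.4 30.5] 0.8 z 101.9
pale 111 [271. 180.] [596.   67.9] [66.4 30.7] 0.5 z 101.9
pale 159 [366. 231.] [ 745.3 -232.2] [55.6 32.1] 47.0 z 91.9
pale 88 [313. 254.] [ 557.7 -270.8] [29.2 26.9] 9.8 z 107.8
pale 447 [347. 286.] [ 581.4 -372.8] [85.8 37.9] -81.8 z 107.8
```

View pics/c8.png

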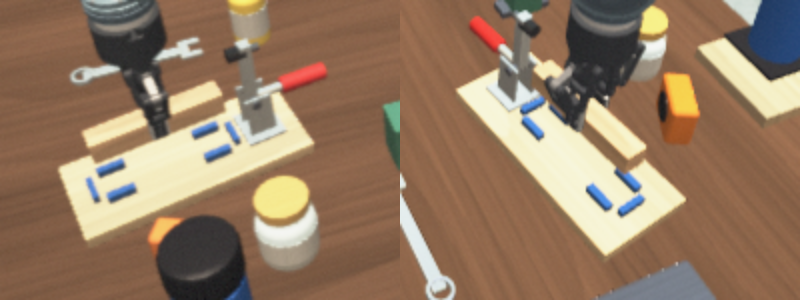

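Both views show the blank about 58 mm above the nest, 3 mm too far towards the clamp. I'll correct that and lower it.

Emit:
apply_moves(
  plan="-1 -3 -20 0 0 0 0; -1 -3 -40 0 0 0 0; -1 -3 -46 0 0 0 0; -1 -3 -49 0 0 0 0; -1 -3 -51 0 0 0 0; -1 -3 -53 0 0 0 0; -1 -3 -53 0 0 0 0; -1 -3 -53 0 0 0 0",
)

```text
time_s: 26.45
eef_pos: [0.5686, -0.3391, 0.051]
ee_rot: [0.0, 0.633, 0.774, 0.0]
contact_force: [0.2, 0.5, -0.8]
opening: 0.339
finger_force: 69.8
```

Already 6 mm below the tops of the guides without contact. Down the rest.

Emit:
apply_moves(
  plan="0 0 -1.5 0 0 0 0; 0 0 -3 0 0 0 0; 0 0 -3.5 0 0 0 0; 0 0 -3.5 0 0 0 0",
)

```text
time_s: 26.95
eef_pos: [0.5686, -0.3391, 0.0478]
ee_rot: [0.0, 0.633, 0.774, -0.0]
contact_force: [-2.4, 1.7, 3.4]
opening: 0.336
finger_force: 70.5
```

Emit:
apply_moves(
  plan="0 0 0 0 0 0 0.6; 0 0 0 0 0 0 0.6; 0 0 0 0 0 0 0.6; 0 0 30 0 0 0 0.7; 0 0 80 0 0 0 0.7; 0 0 140 0 0 0 0.5; 0 0 200 0 0 0 0; 0 0 220 0 0 0 0",
)

```text
time_s: 27.95
eef_pos: [0.5699, -0.3401, 0.273]
ee_rot: [0.004, 0.633, 0.774, -0.0]
contact_force: [-0.5, 0.0, -0.0]
opening: 0.083
finger_force: 0.0
```

Run:
```python
from h import *
s=r.read_state();print(s["eef_pos"],s["opening"])
for n in("scene","side"):
    f=grab(n);print(n);legs(f,.04,.058,"pale");legs(f,.085,.115)
f=grab("wrist");cv2.imwrite("pics/w9.png",f["frame"][...,::-1]);W=cloud(f);v,u=np.mgrid[:384,:512]
b=(W[...,2]>.04)&(W[...,2]<.056)&(np.hypot(W[...,0]-.57,W[...,1]+.337)<.1)&(v<260)
print("blank",rect(W[b]),np.nanmedian(W[b][:,2]))
```

```text
[ 0.56992334 -0.34014243  0.2729931 ] 0.08300460255044559
scene
pale 76 [153. 190.] [ 364.  -195.2] [46.  16.8] 64.5 z 48.7
pale 134 [408. 219.] [725.2 407.3] [71.2 21.2] 67.3 z 49.2
pale 745 [109. 254.] [ 569.2 -336.9] [158.8  37.4] -76.5 z 48.2
brown 667 [311. 209.] [640.9 160.2] [163.5  32.8] 0.9 z 100.1
brown 678 [279. 219.] [642.7  70.1] [164.3  31.8] 0.9 z 100.1
side
pale 53 [260. 143.] [697.5 378.5] [59.3 17.8] 3.1 z 48.8
pale 735 [331. 292.] [ 569.4 -338.4] [161.1  32. ] -78.6 z 49.8
pale 65 [226. 278.] [ 351.7 -210. ] [38.6 10. ] 14.2 z 49.8
brown 404 [272. 164.] [641.4 159.7] [160.7  37. ] 1.5 z 101.0
brown 449 [284. 178.] [644.  68.] [160.   33.9] 0.8 z 101.0
blank (array([ 567.2, -332.4]), array([150.8,  29.3]), -78.1) 0.04807644158839011
```

View pics/w9.png

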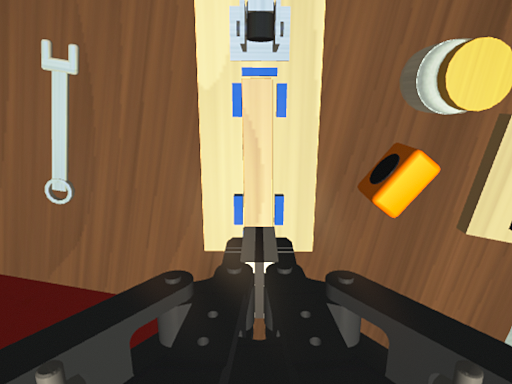

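The blank is fully down between the guides (258,150; top at 48 mm). Next I push the upright arm shut from its far side.

Emit:
apply_moves(
  plan="-10 55 10 0 0 0 0; -20 110 10 0 0 0 0; -29 164 0 0 0 0 0; -29 164 -50 0 0 0 0; -29 164 -100 0 0 0 0; -29 164 -128 0 0 0 0; -29 164 -128 0 0 0 0",
)

```text
time_s: 28.98
eef_pos: [0.5362, -0.1731, 0.1338]
ee_rot: [-0.005, 0.633, 0.774, -0.001]
contact_force: [0.0, 0.3, -0.3]
opening: -0.001
finger_force: 0.0
```

Emit:
apply_moves(
  plan="2 -10 0 0 0 0 0; 4 -20 0 0 0 0 0; 6 -30 0 0 0 0 0; 8 -40 0 0 0 0 0; 10 -50 0 0 0 0 0; 12 -60 0 0 0 0 0; 14 -70 0 0 0 0 0; 16 -80 0 0 0 0 0",
)

```text
time_s: 29.98
eef_pos: [0.5557, -0.2562, 0.1394]
ee_rot: [0.0, 0.633, 0.774, -0.0]
contact_force: [0.4, 0.0, 0.3]
opening: -0.002
finger_force: 0.0
```

Run:
```python
from h import *
s=r.read_state();print(s["eef_pos"],s["contact_force"])
g=grab("scene");h=grab("side")
cv2.imwrite("pics/c10.png",np.hstack([cv2.resize(g["frame"][180:330,30:230],(400,300)),cv2.resize(h["frame"][220:370,240:440],(400,300))])[...,::-1])
```

```text
[ 0.55567112 -0.25620073  0.13935457] [0.41945155 0.01105083 0.30259929]
```

View pics/c10.png

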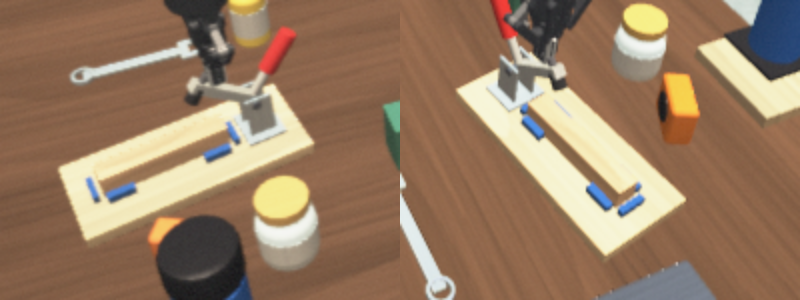

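It is caught mid-fall, arm leaning over towards the blank. I'll let it finish, then withdraw upward.

Emit:
apply_moves(
  plan="0 0 0 0 0 0 0; 0 0 0 0 0 0 0; 0 0 0 0 0 0 0; 0 0 40 0 0 0 0; 0 0 100 0 0 0 0; 0 30 150 0 0 0 0; 0 80 150 0 0 0 0; 0 130 150 0 0 0 0",
)

```text
time_s: 31.08
eef_pos: [0.5556, -0.1238, 0.2904]
ee_rot: [0.001, 0.634, 0.774, 0.0]
contact_force: [0.3, 0.5, 0.1]
opening: -0.002
finger_force: 0.0
```

Run:
```python
from h import *
s=r.read_state();print(s["eef_pos"],s["contact_force"])
g=grab("scene");h=grab("side")
cv2.imwrite("pics/c11.png",np.hstack([cv2.resize(g["frame"][100:340,30:350],(400,300)),cv2.resize(h["frame"][130:370,170:490],(400,300))])[...,::-1])
for f in(g,h):
    print();legs(f,.085,.115);legs(f,.04,.058,"pale")
    W=cloud(f);t=(W[...,2]>.098)&(W[...,2]<.125)&(np.hypot(W[...,0]-.47,W[...,1]-.392)<.05); print("dial bar",rect(W[t]))
```

```text
[ 0.55559619 -0.12378811  0.29043165] [0.25724466 0.46517489 0.10382306]

brown 669 [311. 209.] [641.1 160.4] [163.9  33.5] 0.4 z 100.0
brown 679 [279. 219.] [644.6  70.1] [163.9  31.5] 0.7 z 100.2
pale 77 [154. 190.] [ 363.6 -193.8] [47.  17.5] 68.2 z 49.0
pale 134 [408. 219.] [726.1 405.8] [69.6 21. ] 64.4 z 48.8
pale 685 [107. 255.] [ 569.1 -337. ] [158.5  36.4] -77.9 z 48.0
dial bar (array([469.5, 391.4]), array([56.4, 13.4]), -19.5)

brown 311 [267. 165.] [623.6 157.8] [124.3  35.2] 1.5 z 100.8
brown 449 [284. 178.] [643.9  67.2] [159.9  34. ] -0.1 z 100.8
pale 56 [260. 143.] [698.4 382.2] [64.4 18.6] 6.6 z 48.3
pale 665 [333. 293.] [ 569.5 -338.5] [160.6  32.1] -78.2 z 49.8
pale 72 [226. 278.] [ 351.2 -210. ] [37.4  9.4] 9.6 z 48.7
dial bar (array([469.5, 385.4]), array([47.9, 12.1]), -15.1)
```

View pics/c11.png

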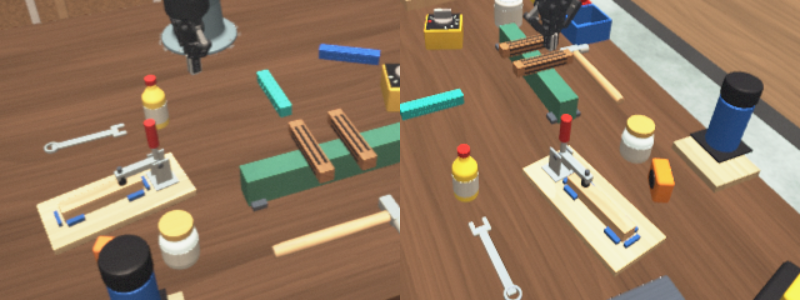

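Both views show the clamp shut on the blank with its handle upright (566,128), two fluted legs level on the rail, the dial off and nothing else disturbed. Handing in.

```bash
python3 -c "
from station import r
print(r.sign_off())"
```

```text
the job is handed in; nothing more can be done
None
```

The job is handed in: the dial went to off first, both fluted legs found (the jig leg and one loose one) lie level across the rail, and the blank sits fully down in the jig with the clamp shut on it; the other things were left alone.

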